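Reload and tighten the heat-sink vise

TASK

Back off the vise's T-handle, lift the finished thin heat sink out and stand it upright on the raised wooden rail of the rack, beside the one already there. Stand every thick heat sink waiting on the white mat upright on the narrow ledge between the vise jaws, in one row along the jaws, then turn the T-handle clockwise until the rising resistance shows that they are all firmly clamped, without crushing them. Do not topple or push about the other things on the bench.

Things in the scene. Friction and masses are not known exactly. Their poses are not given: they have to be found in the camera images.
- vise: vise fixed to the bench (sizes in mm). Origin on the bench under the middle of the ledge; its x points from the T-handle side to the fixed jaw, its y along the jaws. Ledge: steel bar, 20 wide (x -10 to 10), 230 long (y -115 to 115), top 60 above the bench. Fixed jaw: face at x = 24, 20 thick, 230 long, top 78 above the bench. Low blue screw housing 70 x 90 about x = -125, top 60 above the bench
- jaw: moving steel jaw, 230 long, 18 thick, from 62 to 78 above the bench. Its origin is the middle of its clamping face (70 above the bench), so the opening between the jaws is 24 mm minus its x in the vise's frame. It stays parallel to the fixed jaw. It is sprung on the screw by 15 N per mm
- screw (a joint): turn of the T-handle in rad, 0 = fully open (opening 56 mm), growing clockwise seen from above; each rad closes the jaw by 4 mm (stop at 7.5). Its own friction is about 0.3 N m and it stays where it is left; once the jaw presses on parts the moment to turn it rises by 0.24 N m and the clamping force by 60 N, shared among the parts, for each further rad. About 1 rad past first contact is right; at 2 rad the spring bottoms out and parts get crushed soon after
- handle (a point): centre of the T-handle's cross bar, on the vertical screw axis, 104 above the bench and 125 from the vise's origin towards its -x. The bar is level, 14 thick and 14 high, 92 long with a 20 ball at each end, and lies along this point's y axis; a 12 round stem goes down from its middle, with 37 free below the bar
- old_mid (a point): finished heat sink, thin: 30 thick (its x) x 60 long (its y) x 60 high (its z), with a small black part on top, about 0.14 kg; at the start it stands on the vise's ledge, slack between the jaws. This point is its centre, 30 above its underside
- rack: rack fixed to the bench: black base 240 x 110 x 8 with a wooden rail on it, 240 long (along its x), 24 wide, top 70 above the bench. Origin on the bench under the middle of the rail
- cooled_mid (a point): a finished heat sink like the first, already standing on the rail near its +x end; stays there. This point is its centre, 30 above its underside
- sink_a_mid (a point): waiting heat sink, plain aluminium, 44 thick (its x) x 60 long (its y) x 60 high (its z), solid foot 20 high and fins above that may be gripped like a solid block, about 0.2 kg, its weight low down, standing upright on the white mat at the start (absent in some starts). This point is its centre, 30 above its underside
- sink_b_mid (a point): waiting heat sink, plain aluminium, 44 thick (its x) x 60 long (its y) x 60 high (its z), solid foot 20 high and fins above that may be gripped like a solid block, about 0.2 kg, its weight low down, standing upright on the white mat at the start (absent in some starts). This point is its centre, 30 above its underside
- sink_c_mid (a point): waiting heat sink, plain aluminium, 44 thick (its x) x 60 long (its y) x 60 high (its z), solid foot 20 high and fins above that may be gripped like a solid block, about 0.2 kg, its weight low down, standing upright on the white mat at the start (absent in some starts). This point is its centre, 30 above its underside
Mind the look-alikes: they are no part of the job. What is shaped like the part that bears sink_c_mid but green is not meant.

How it is judged:
By the outcome, as a careful person would: the job done as asked, in the order asked, and still so for the second after the job is handed in, with the robot touching nothing.
Of sink_a, sink_b, sink_c only 2 to 3 are there at a start; the rules pass over those that are not, and their reading is None.
At some moment in a run one of sink_a, sink_b, sink_c may be knocked a few centimetres aside while the robot is not near it.
It also fails if it takes over 208 s, if anything falls off the work surface, if the arm or the gripper's body presses on something with over 40 N, if the wrist force passes 120 N, or if a joint passes its speed limit or range.

ROBOT

A 6-joint arm with a two-finger parallel gripper is mounted at the origin on the work surface. World frame = base frame: x ahead of the robot, y to its left, z up, the work surface at z = 0. Lengths are in m, angles in rad, forces in N, time in s.
With the tool pointing down it reaches from about 0.225 to 0.875 m from the base axis. Payload 3.4 kg.
Tool frame: the origin (TCP) lies on the centre line of the jaws, within the pads' length; the fingertips stand 17 mm ahead of it and the grasp point (between the pads) lies 2 mm behind it (nose_length is the distance from the TCP to the fingertips, in m); z points along the fingers, y is the line along which they close (so a half turn about z gives the same grasp; the last joint's range is limited). The gripper opens to 85 mm and grips with 20 to 120 N. Pads are 22 mm wide; open, the fingers measure 114 mm over their backs; the gripper's body (76 mm by 85 mm) begins 54 mm behind the grasp point. The pads swing forward as they close: fully open they stand 13 mm farther back than shut.
Start: joints at [-1.234, 0.276, 1.505, -0, 1.361, -0.121], TCP at [0.254, -0.516, 0.248] pointing down, gripper open.
Joint ranges: [-2.89, 2.89], [-0.75, 2.08], [0.22, 2.7], [-1.18, 4.32], [0.11, 2.71], [-2.7, 2.7]. Speed limits (rad/s): [2.57, 2.57, 3.14, 3.14, 3.14, 3.14].

INTERFACE

Orientations are given as a unit quaternion [w, x, y, z].
In Python, from rig import get_state, get_image, sign_off, find_in, place_of, nose_length gives the robot as it stands.
- The arm moves only by the tool apply_moves, never from a script. Its argument "deltas" is one flat list of numbers, 5 for each row, row after row: the finger opening in mm, from 0 to 85.4, then the shift along the tool's x, y, z in mm, then the turn about the tool's z in degrees. A call has 1 to 12 rows; each row is the pose to reach, as a shift and turn from the pose commanded when the call began, along the tool's axes at that moment; what a row does not reach only later rows make up. A row lasts 1/12 s, in which the tool goes at most 41.7 mm and 7.16 degrees, less where a joint would pass 70% of its speed; a pose out of reach is approached as far as the arm can. A call with a gripper value outside its range is refused whole. The fingers move at their own pace and stop on an object; "squeeze" is the grip in N (left out, the last holds). Time passes only in rows, so rows that repeat a pose let the fingers close. It gives the time, the measured TCP pose, the force, the opening and the grip force at its end, in the units of the state.
- get_state(): the state, without advancing time (a new reading comes with each control period).
- get_image(name): name is "scene" or "top" or "wrist"; returns a dict with "frame" (420x560x3 uint8, red, green, blue), "K" (3x3 intrinsics, pixels), "position" and "orientation" of the camera in the world. Camera axes: x right, y down, z forward; pixel columns grow to the right and rows downward; lengths in m; the calibration is good to about 2 mm. A picture is of the moment at which its call begins. There is no depth.
- sign_off(): hands the job in; it is judged then, once.
Trained networks look in a picture, given as the dict that the camera call returned (one of the last four; its "shot" number tells which), for a name from the list of things; names that differ only in an ending like _2 or _b are one class to them, and where a whole thing is asked for, a point or a joint stands for the part that bears it (a point fixed in the world has none). Each returns a list of dicts, best first, with "score" (0 to 1); they miss things now and then, are a little off and sometimes report something else, mostly with a low value. They report only what shows in the picture. A call takes as long as a camera call. They do not tell look-alikes from the thing itself.
- find_in(query, picture): "point" ([column, row] in pixels, amid what is visible of it).
- place_of(query, picture): "point" ([column, row] in pixels: a listed point, or the origin of a listed thing).
The state is a dict: "clock": time; "qpos": joint angles; "qd": joint speeds; "effort": joint torques, N m; "position": TCP position; "ee_rot": TCP orientation; "contact_force": force on the tool from outside, world axes, zero at the start; "moment": the same for the moment, N m; "width": finger opening in m; "gripper_force": force on a finger pad.
Only numpy, scipy, OpenCV 4.12 (cv2) and the standard library are available. Lean on these libraries where they do the work, as an engineer would, in place of code of your own. Each camera call takes 0.05 s, during which the arm holds its last target. There are 200 camera calls.

## Working session

There is one attempt and no reset: what is moved stays moved. The work goes in short steps, Python scripts to look and compute and a tool call to move; the robot and the scene stay as the last step left them, time stands still between calls to the robot, and variables do not carry over. Pictures are saved under pics/ and viewed, at most 14 in all, crops included, and the job is handed in when it is done.

Besides the shell and the picture viewer there is one more tool, called as name(argument=value, ...) on one line, values as JSON. apply_moves: Moves the arm, as the interface text tells. Its arguments: {"type":"object","properties":{"deltas":{"type":"array"},"squeeze":{"type":"number"}},"required":["deltas"]}

```bash
ls; mkdir -p pics; cat > h.py <<'E'
import numpy as np, cv2
from scipy.spatial.transform import Rotation as R
from rig import *
def rot(q): return R.from_quat([q[1],q[2],q[3],q[0]]).as_matrix()
def ray(im,p):
    d=rot(im["orientation"])@np.linalg.inv(im["K"])@np.array([p[0],p[1],1.0]); return np.array(im["position"]),d
def at_z(im,p,z):
    o,d=ray(im,p); return o+d*(z-o[2])/d[2]
def proj(im,P):
    c=rot(im["orientation"]).T@(np.array(P)-np.array(im["position"])); u=im["K"]@c; return u[:2]/u[2]
def save(im,n,scale=1,crop=None):
    f=cv2.cvtColor(im["frame"],cv2.COLOR_RGB2BGR)
    if crop: f=f[crop[1]:crop[3],crop[0]:crop[2]]
    cv2.imwrite("pics/"+n,cv2.resize(f,None,fx=scale,fy=scale))
E
python3 - <<'E'
from h import *
s=get_state();print(s["position"],s["ee_rot"],s["width"],nose_length)
Z={"vise":0,"jaw":.07,"handle":.104,"old_mid":.09,"rack":0,"cooled_mid":.1,"sink_a_mid":.03}
for n in("top","scene"):
    im=get_image(n);save(im,n+".png",1.4);print(n,im["position"])
    for q,z in Z.items():
        for r in place_of(q,im)[:5]: print(q,np.round(r["point"]),round(r["score"],2),at_z(im,r["point"],z).round(3))
E
```

```text
pics
[ 0.25397643 -0.51532608  0.24745118] [-8.84649700e-04  9.73914602e-01  2.26913108e-01 -8.83817862e-05] 0.0851316642205479 0.017
top [ 0.28107185 -0.05950007  1.53646217]
vise [281. 178.] 0.98 [ 0.586 -0.041  0.   ]
jaw [280. 176.] 0.87 [ 0.578 -0.037  0.07 ]
handle [270. 210.] 0.57 [ 0.465 -0.008  0.104]
old_mid [267. 171.] 0.58 [0.589 0.003 0.09 ]
old_mid [376. 221.] 0.5 [ 0.436 -0.335  0.09 ]
rack [160. 193.] 0.86 [0.528 0.358 0.   ]
rack [370. 169.] 0.46 [ 0.619 -0.333  0.   ]
cooled_mid [162. 169.] 0.75 [0.587 0.331 0.1  ]
sink_a_mid [371. 169.] 0.73 [ 0.613 -0.331  0.03 ]
scene [1.22133066 0.03563615 0.99155179]
vise [277. 272.] 0.59 [ 0.585 -0.026  0.   ]
jaw [278. 248.] 0.84 [ 0.567 -0.028  0.07 ]
old_mid [288. 254.] 0.93 [ 0.595 -0.003  0.09 ]
old_mid [149. 260.] 0.28 [ 0.642 -0.302  0.09 ]
rack [436. 266.] 0.82 [0.527 0.347 0.   ]
cooled_mid [449. 261.] 0.81 [0.58  0.345 0.1  ]
sink_a_mid [147. 258.] 0.72 [ 0.599 -0.33   0.03 ]
```

View pics/top.png

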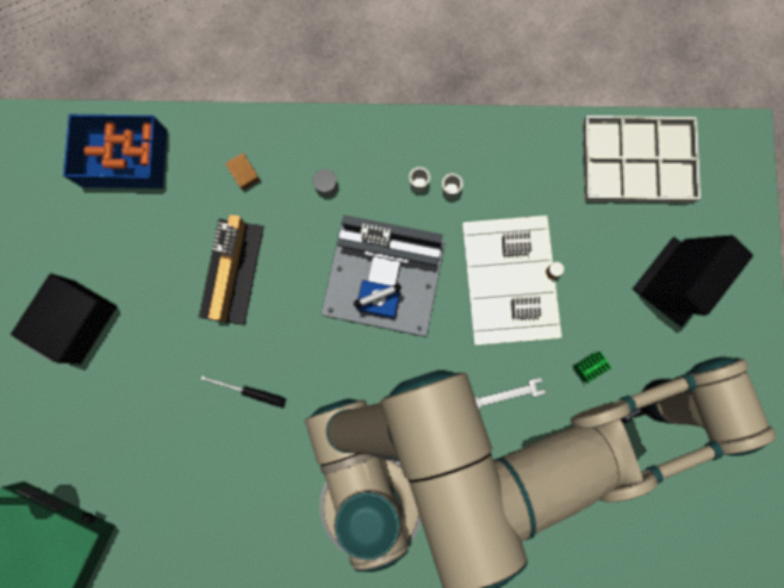

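View pics/scene.png

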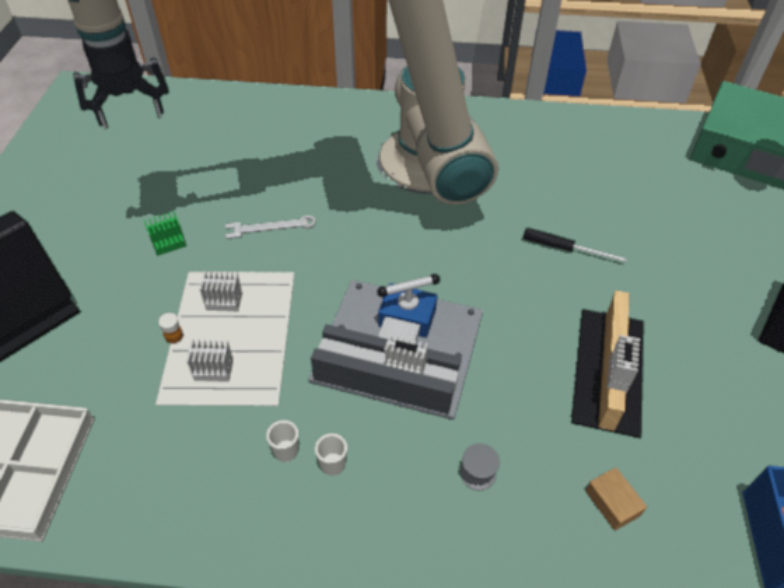

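Top view: two waiting sinks stand on the mat at (516,244) and (525,308) in the 1.4× picture. Look-alikes are the green block at (592,367) and the finished sink on the rack at (224,237). The thin sink in the vise is at (376,233), and the T-handle is at (378,297). I choose the plain aluminium pair on the mat and leave the green one alone.

```bash
cat >> h.py <<'E'
def yawy(M): return np.degrees(np.arctan2(M[1,1],M[0,1]))
def go(x,y,z,yaw=None,sym=True):
    s=get_state();M=rot(s["ee_rot"]);d=M.T@(np.array([x,y,z])-s["position"])*1000
    t=0 if yaw is None else yawy(M)-yaw
    t=(t+180)%360-180
    if sym and yaw is not None: t=(t+90)%180-90
    print("shift",d.round(1),"turn",round(t,1),"alt",round(t-180*np.sign(t),1),"| pos",np.round(s["position"],4),"yaw",round(yawy(M),1),"q6",round(np.degrees(s["qpos"][5]),1),"w",round(s["width"],4),"F",np.round(s["contact_force"],1),"M",np.round(s["moment"],2),"t",s["clock"])
E
python3 - <<'E'
from h import *
go(.44,-.02,.34,22,False)
im=get_image("top");save(im,"crop.png",6,(325,140,425,240))
E
```

```text
shift [ 385.9 -362.6  -91.7] turn -85.8 alt 94.2 | pos [ 0.2541 -0.5158  0.2483] yaw -63.8 q6 -6.9 w 0.0854 F [ 0.7 -0.1 -0.1] M [-0.04 -0.03 -0.02] t 0.8
```

View pics/crop.png

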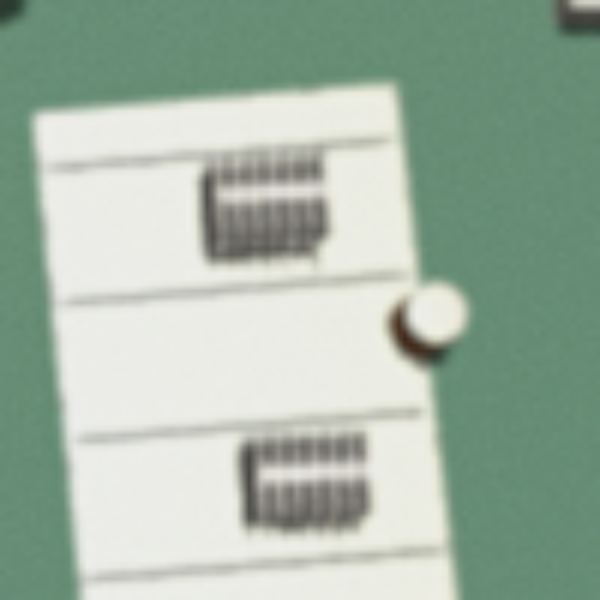

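The crop shows two plain aluminium sinks, at crop (265,208) and (305,482), with the bottle at (435,315) beside them. The choice holds.

apply_moves(deltas=[85,0,0,-40,0,85,386,-362,-92,-86,85,386,-362,-92,-86,85,386,-362,-92,-86,85,386,-362,-92,-86,85,386,-362,-92,-86,85,386,-362,-92,-86,85,386,-362,-92,-86,85,386,-362,-92,-86,85,386,-362,-92,-86,85,386,-362,-92,-86,85,386,-362,-92,-86], squeeze=40)

```text
clock: 1.85
position: [0.4148, -0.0869, 0.3337]
ee_rot: [0.001, 0.606, 0.795, 0.0]
contact_force: [0.8, -0.7, 0.5]
width: 0.0854
gripper_force: 0.0
```

```bash
python3 - <<'E'
from h import *
go(.44,-.02,.34,22,False)
E
```

```text
shift [57.8 42.  -6.3] turn -6.7 alt 173.3 | pos [ 0.4148 -0.0869  0.3337] yaw 15.3 q6 -36.6 w 0.0854 F [ 0.8 -0.7  0.5] M [ 0.01 -0.   -0.05] t 1.85
```

apply_moves(deltas=[85,58,42,-6,-7,85,58,42,-6,-7,85,58,42,-6,-7,85,58,42,-6,-7,85,58,42,-6,-7])

```text
clock: 2.27
position: [0.4399, -0.0223, 0.339]
ee_rot: [0.0, 0.559, 0.829, -0.001]
contact_force: [0.2, -0.2, -0.8]
width: 0.0849
gripper_force: 0.0
```

```bash
python3 - <<'E'
from h import *
go(.44,-.02,.34,22,False)
im=get_image("wrist");save(im,"w1.png",1.4);print(im["position"])
Z={"vise":0,"jaw":.07,"handle":.104,"old_mid":.09,"sink_a_mid":.03}
for q,z in Z.items():
    for r in place_of(q,im)[:3]: print(q,np.round(r["point"]),round(r["score"],2),at_z(im,r["point"],z).round(4))
E
```

```text
shift [ 2.1  0.9 -1. ] turn 0.0 alt -180.0 | pos [ 0.4399 -0.0223  0.339 ] yaw 22.0 q6 -34.0 w 0.0849 F [ 0.2 -0.2 -0.8] M [-0.01  0.03 -0.04] t 2.2667
[0.41378344 0.04156371 0.46478934]
vise [382. 210.] 0.84 [ 0.5865 -0.0313  0.    ]
jaw [389. 221.] 0.64 [ 0.5731 -0.0292  0.07  ]
handle [310. 168.] 0.83 [ 0.4614 -0.003   0.104 ]
old_mid [430. 209.] 0.86 [0.5993 0.0036 0.09  ]
```

View pics/w1.png

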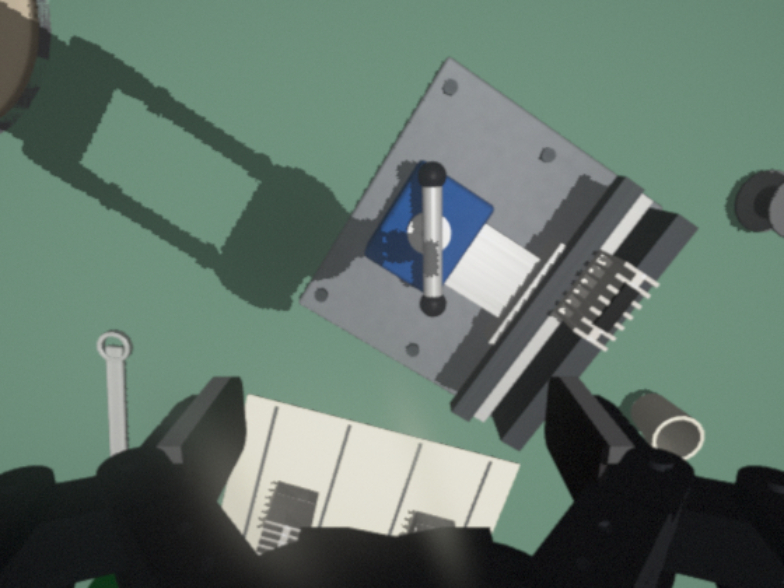

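Wrist view, in 1.4× pixels: the handle bar runs from (433,172) to (433,305), almost exactly across the jaw line. The ledge edge runs from (650,200) to (478,418), and the thin sink is at (603,300).

```bash
python3 - <<'E'
from h import *
im=get_image("wrist")
P=lambda u,v,z: at_z(im,(u/1.4,v/1.4),z)
a,b=P(433,172,.104),P(433,305,.104);print("bar",a,b,(a+b)/2,np.degrees(np.arctan2(*(b-a)[1::-1])))
for n,p,q,z in(("ledge",(650,200),(478,418),.06),("fixed outer",(696,230),(518,450),.078),("mov outer",(622,178),(452,404),.078)):
    a,b=P(*p,z),P(*q,z);d=b-a;print(n,a.round(4),b.round(4),np.linalg.norm(d).round(3),np.degrees(np.arctan2(d[1],d[0])).round(1))
c=(P(433,172,.104)+P(433,305,.104))/2
go(c[0],c[1],.104,None)
E
```

```text
bar [0.44376809 0.03694662 0.104     ] [ 0.48134045 -0.05130392  0.104     ] [ 0.46255427 -0.00717865  0.104     ] -66.93828996518563
ledge [0.6138 0.0803 0.06  ] [ 0.5678 -0.1442  0.06  ] 0.229 -101.6
fixed outer [0.6488 0.0718 0.078 ] [ 0.6058 -0.1513  0.078 ] 0.227 -100.9
mov outer [0.5776 0.0849 0.078 ] [ 0.5352 -0.1322  0.078 ] 0.221 -101.1
shift [  6.1  26.7 235.1] turn 0 alt 0 | pos [ 0.44   -0.0228  0.3391] yaw 21.9 q6 -33.9 w 0.0849 F [ 0.7 -0.4 -0. ] M [-0.02 -0.    0.02] t 2.6167
```

apply_moves(deltas=[85,5,28,20,7,85,5,28,40,14,85,5,28,60,21,85,5,28,70,28,85,5,28,70,35,85,5,28,70,42,85,5,28,70,49,85,5,28,70,56,85,5,28,70,63,85,5,28,70,70,85,5,28,70,77,85,5,28,70,84])

```text
clock: 3.62
position: [0.4643, -0.0073, 0.2691]
ee_rot: [0.0, 0.971, 0.239, -0.0]
contact_force: [1.0, -0.4, 0.7]
width: 0.0851
gripper_force: 0.0
```

apply_moves(deltas=[85,0,0,0,7,85,0,0,0,14,85,0,0,0,21,85,0,0,0,28,85,0,0,0,35,85,0,0,0,42,85,0,0,0,49,85,0,0,0,56,85,0,0,0,63,85,0,0,0,70,85,0,0,0,77,85,0,0,0,84])

```text
clock: 4.62
position: [0.4643, -0.0073, 0.2691]
ee_rot: [0.0, 0.881, -0.473, 0.0]
contact_force: [-0.0, -0.1, 0.1]
width: 0.0853
gripper_force: 0.0
```

apply_moves(deltas=[85,0,0,0,7,85,0,0,0,11,85,0,0,0,11,85,0,0,0,11])

```text
clock: 4.95
position: [0.4643, -0.0072, 0.2691]
ee_rot: [0.0, 0.834, -0.551, 0.0]
contact_force: [-0.1, 0.4, 0.0]
width: 0.0853
gripper_force: 0.0
```

```bash
python3 - <<'E'
from h import *
go(.462,-.0055,.102,-157,False)
im=get_image("wrist");
for r in place_of("handle",im)[:2]+place_of("old_mid",im)[:1]: print(np.round(r["point"]),r["score"],at_z(im,r["point"],.104))
save(im,"w2.png")
E
```

```text
shift [ -2.5   1.4 167.1] turn 0.1 alt -179.9 | pos [ 0.4643 -0.0072  0.2691] yaw -156.9 q6 147.4 w 0.0853 F [-0.1  0.4  0. ] M [ 0.02 -0.02 -0.02] t 4.95
[285. 199.] 0.94 [ 0.46063996 -0.006032    0.104     ]
[130. 140.] 0.86 [ 0.59187572 -0.002261    0.104     ]
```

View pics/w2.png

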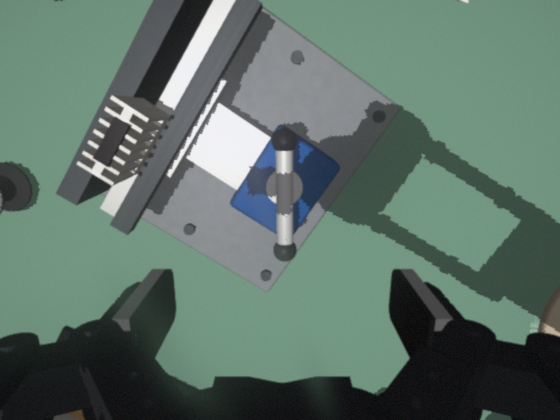

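The bar is at (285,137)–(285,251) px, square to the fingers. I'll descend and grip it.

apply_moves(deltas=[60,-2,1,40,0,60,-2,1,80,0,60,-2,1,115,0,60,-2,1,145,0,60,-2,1,167,0,60,-2,1,167,0,10,-2,1,167,0,10,-2,1,167,0,10,-2,1,167,0,10,-2,1,167,0,10,-2,1,167,0,10,-2,1,167,0], squeeze=40)

```text
clock: 6.1
position: [0.462, -0.0064, 0.1038]
ee_rot: [0.001, 0.835, -0.551, 0.001]
contact_force: [-3.9, -3.4, 5.3]
width: 0.0133
gripper_force: 39.7
```

```bash
python3 - <<'E'
from h import *
go(.462,-.0055,.102,-157,False)
E
```

```text
shift [-0.8 -0.3  1.8] turn 0.1 alt -179.9 | pos [ 0.462  -0.0064  0.1038] yaw -156.9 q6 147.7 w 0.0133 F [-3.9 -3.4  5.3] M [-0.56  0.69  0.21] t 6.1
```

apply_moves(deltas=[10,0,0,0,-6,10,0,0,0,-12,10,0,0,0,-18,10,0,0,0,-24,10,0,0,0,-30,10,0,0,0,-36,10,0,0,0,-42,10,0,0,0,-48,10,0,0,0,-54,10,0,0,0,-60,10,0,0,0,-66,10,0,0,0,-72])

```text
clock: 7.1
position: [0.4621, -0.0062, 0.1038]
ee_rot: [0.001, 0.999, 0.046, 0.0]
contact_force: [-4.3, -2.7, 5.5]
width: 0.0132
gripper_force: 39.7
```

```bash
python3 - <<'E'
from h import *
go(.462,-.0055,.102,-157,False)
E
```

```text
shift [-0.  -0.8  1.8] turn 72.3 alt -107.7 | pos [ 0.4621 -0.0062  0.1038] yaw -84.7 q6 75.4 w 0.0132 F [-4.3 -2.7  5.5] M [-0.51  0.55 -0.33] t 7.1
```

apply_moves(deltas=[10,0,0,0,-7,10,0,0,0,-14,10,0,0,0,-21,10,0,0,0,-28,10,0,0,0,-35,10,0,0,0,-42,10,0,0,0,-49,10,0,0,0,-56,10,0,0,0,-63,10,0,0,0,-70,10,0,0,0,-77,10,0,0,0,-84])

```text
clock: 8.1
position: [0.462, -0.0061, 0.1038]
ee_rot: [0.001, 0.711, 0.703, -0.001]
contact_force: [-4.1, -3.2, 6.0]
width: 0.0132
gripper_force: 39.9
```

apply_moves(deltas=[10,0,0,0,-7,10,0,0,0,-14,10,0,0,0,-21,10,0,0,0,-28,10,0,0,0,-35,10,0,0,0,-42,10,0,0,0,-49,10,0,0,0,-56,10,0,0,0,-63,10,0,0,0,-70,10,0,0,0,-77,10,0,0,0,-84])

```text
clock: 9.1
position: [0.4618, -0.0062, 0.1038]
ee_rot: [-0.0, 0.058, 0.998, -0.001]
contact_force: [-5.0, -4.0, 5.8]
width: 0.0133
gripper_force: 39.9
```

apply_moves(deltas=[10,0,0,0,-6,10,0,0,0,-12,10,0,0,0,-18,10,0,0,0,-24,10,0,0,0,-30])

```text
clock: 9.52
position: [0.4618, -0.0063, 0.1038]
ee_rot: [-0.0, -0.202, 0.979, -0.001]
contact_force: [-4.6, -3.5, 6.1]
width: 0.0131
gripper_force: 39.9
```

```bash
python3 - <<'E'
from h import *
go(.462,-.0055,.102,-157,False)
im=get_image("scene");save(im,"s2.png",4,(210,190,350,300))
for r in place_of("jaw",im)[:1]: print(r,at_z(im,r["point"],.07))
E
```

```text
shift [-0.5  0.7  1.8] turn -89.7 alt 90.3 | pos [ 0.4618 -0.0063  0.1038] yaw 113.3 q6 -122.6 w 0.0131 F [-4.6 -3.5  6.1] M [-0.44  0.72 -0.29] t 9.5167
{'point': [280.4, 241.9], 'score': 0.74} [ 0.54813289 -0.0233304   0.07      ]
```

View pics/s2.png

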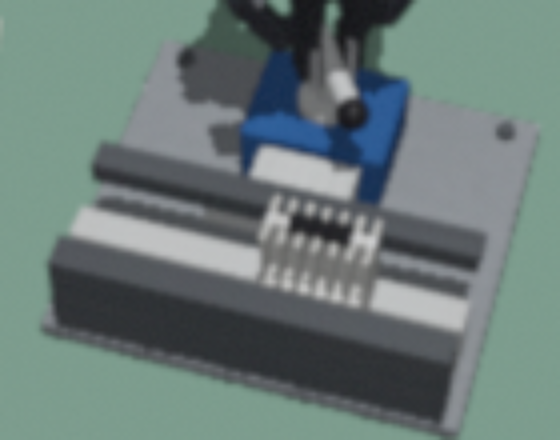

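The jaw is now well open: the gap beside the ledge is clear, and the sink still stands at (320,250) in the crop. I'll turn a little further towards the stop.

apply_moves(deltas=[10,0,0,0,-5,10,0,0,0,-10,10,0,0,0,-14])

```text
clock: 9.87
position: [0.4618, -0.0063, 0.1038]
ee_rot: [-0.0, -0.319, 0.948, -0.001]
contact_force: [-4.6, -3.1, 6.6]
width: 0.0132
gripper_force: 39.9
```

```bash
python3 - <<'E'
from h import *
go(.462,-.0055,.102,-157,False)
E
```

```text
shift [-0.6  0.5  1.8] turn -75.8 alt 104.2 | pos [ 0.4618 -0.0063  0.1038] yaw 127.2 q6 -136.5 w 0.0132 F [-4.6 -3.1  6.6] M [-0.48  0.79 -0.34] t 9.8667
```

apply_moves(deltas=[40,0,0,0,0,60,0,0,0,0,60,0,0,0,0,70,0,0,-30,0,70,0,0,-70,0,70,0,0,-110,0,70,0,0,-150,7,70,0,0,-185,14,70,0,0,-185,21,70,0,0,-185,28,70,0,0,-185,35,70,0,0,-185,42])

```text
clock: 10.87
position: [0.4628, -0.0052, 0.2877]
ee_rot: [0.001, 0.047, 0.999, 0.0]
contact_force: [-0.4, 0.0, 0.2]
width: 0.0701
gripper_force: 0.0
```

apply_moves(deltas=[70,0,0,0,7,70,0,0,0,14,70,0,0,0,21,70,0,0,0,28,70,0,0,0,35,70,0,0,0,42,70,0,0,0,49,70,0,0,0,56,70,0,0,0,63,70,0,0,0,70,70,0,0,0,77,70,0,0,0,84])

```text
clock: 11.87
position: [0.4628, -0.0052, 0.2873]
ee_rot: [0.0, 0.703, 0.711, 0.0]
contact_force: [0.1, 0.4, 0.5]
width: 0.0699
gripper_force: 0.0
```

```bash
python3 - <<'E'
from h import *
go(.593,.001,.30,-11.3,False)
E
```

```text
shift [  4.8 130.3 -12.6] turn 11.9 alt -168.1 | pos [ 0.4628 -0.0052  0.2873] yaw 0.6 q6 -9.9 w 0.0699 F [0.1 0.4 0.5] M [-0.05  0.04  0.01] t 11.8667
```

apply_moves(deltas=[70,1,32,-3,6,70,2,65,-6,12,70,4,98,-10,12,70,5,130,-13,12,70,5,130,-13,12,70,5,130,-13,12])

```text
clock: 12.37
position: [0.5939, 0.0021, 0.2992]
ee_rot: [-0.0, 0.772, 0.636, -0.0]
contact_force: [-0.7, 1.2, -0.0]
width: 0.0704
gripper_force: 0.0
```

```bash
python3 - <<'E'
from h import *
go(.593,.001,.30,-11.3,False)
im=get_image("wrist")
for q,z in(("old_mid",.09),("vise",0),("jaw",.07)):
    for r in place_of(q,im)[:1]: print(q,np.round(r["point"]),r["score"],at_z(im,r["point"],z).round(4))
save(im,"w3.png")
E
```

```text
shift [-1.2 -0.6 -0.8] turn 0.3 alt -179.7 | pos [0.5939 0.0021 0.2992] yaw -11.0 q6 4.5 w 0.0704 F [-0.7  1.2 -0. ] M [-0.01  0.02  0.02] t 12.3667
vise [281. 194.] 0.8 [ 0.5867 -0.0291  0.    ]
jaw [252. 214.] 0.76 [ 0.5564 -0.0274  0.07  ]
```

View pics/w3.png

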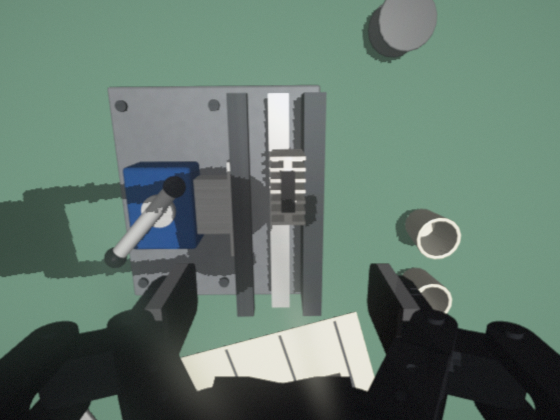

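The thin sink's top is at about (288,188) px, the ledge runs (279,94)–(281,307), and the fixed jaw's edge runs (326,94)–(321,316).

```bash
python3 - <<'E'
from h import *
im=get_image("wrist")
for n,p,q,z in(("ledge c",(278.5,94),(281,307),.06),("fixed outer",(326,94),(321.5,315),.078),("fixed inner",(305,94),(303,315),.078),("mov inner",(247,94),(253,315),.078)):
    a,b=at_z(im,p,z),at_z(im,q,z);d=a-b;print(n,((a+b)/2).round(4),np.linalg.norm(d).round(3),np.degrees(np.arctan2(d[1],d[0])).round(1)-90)
for p in((272,152),(304,152),(272,224),(304,224),(288,188)): print(at_z(im,p,.12).round(4))
E
```

```text
ledge c [ 0.5825 -0.031   0.06  ] 0.23 -10.5
fixed outer [ 0.6255 -0.0392  0.078 ] 0.228 -10.299999999999997
fixed inner [ 0.6062 -0.0355  0.078 ] 0.228 -10.599999999999994
mov inner [ 0.5537 -0.0252  0.078 ] 0.228 -10.900000000000006
[0.5893 0.0356 0.12  ]
[0.6155 0.0305 0.12  ]
[ 0.5767 -0.0265  0.12  ]
[ 0.6045 -0.0319  0.12  ]
[0.5967 0.0028 0.12  ]
```

```bash
python3 - <<'E'
from h import *
go(.5966,.0015,.102,-10.7)
E
```

```text
shift [  0.6   5.2 198.5] turn -0.3 alt 179.7 | pos [0.5914 0.002  0.3005] yaw -11.0 q6 4.5 w 0.0702 F [-0.2 -0.2 -0.5] M [-0.03 -0.01 -0.  ] t 12.6167
```

apply_moves(deltas=[70,1,5,40,0,70,1,5,80,0,70,1,5,120,0,70,1,5,150,0,70,1,5,175,0,70,1,5,190,0,70,1,5,198,0,70,1,5,198,0,50,1,5,198,0,35,1,5,198,0,25,1,5,198,0,25,1,5,198,0], squeeze=35)

```text
clock: 13.62
position: [0.5987, 0.0018, 0.1039]
ee_rot: [0.001, 0.772, 0.636, 0.001]
contact_force: [-0.5, 0.1, 3.7]
width: 0.0297
gripper_force: 35.3
```

apply_moves(deltas=[25,0,0,0,0,25,0,0,0,0,25,0,0,-10,0,25,0,0,-25,0,25,0,0,-40,0,25,0,0,-60,0,25,0,0,-80,0,25,0,0,-100,0,25,0,0,-120,0,25,0,0,-120,0,25,0,0,-120,0])

```text
clock: 14.53
position: [0.598, 0.0019, 0.2231]
ee_rot: [0.001, 0.772, 0.636, 0.001]
contact_force: [-0.6, -1.2, -1.8]
width: 0.0293
gripper_force: 34.9
```

```bash
python3 - <<'E'
from h import *
go(.53,.30,.24,80)
for n in("top","scene"):
    im=get_image(n)
    for q,z in(("rack",0),("cooled_mid",.1)):
        for r in place_of(q,im)[:2]: print(q,np.round(r["point"]),r["score"],at_z(im,r["point"],z).round(4))
    if n=="top":
        for p in((235.5,217),(217,320)): print(at_z(im,(p[0]/1.4,p[1]/1.4),.07))
E
```

```text
shift [ 279.7 -123.5  -17.2] turn 89.0 alt -91.0 | pos [0.598  0.0019 0.2231] yaw -11.0 q6 4.5 w 0.0293 F [-0.6 -1.2 -1.8] M [ 0.06 -0.01  0.02] t 14.5333
rack [161. 193.] 0.72 [0.528  0.3572 0.    ]
cooled_mid [159. 166.] 0.74 [0.5959 0.3404 0.1   ]
[0.63953118 0.32122827 0.07      ]
[0.40324512 0.35012181 0.07      ]
rack [435. 264.] 0.72 [0.5218 0.3446 0.    ]
cooled_mid [445. 258.] 0.58 [0.5748 0.3366 0.1   ]
```

apply_moves(deltas=[25,26,-13,-30,-7,25,52,-27,-47,-14,25,78,-40,-47,-21,25,104,-54,-47,-28,25,130,-67,-47,-35,25,156,-81,-47,-42,25,182,-94,-47,-49,25,208,-108,-47,-56,25,234,-121,-47,-63,25,260,-135,-47,-70,25,286,-149,-47,-77,25,308,-160,-47,-84])

```text
clock: 15.83
position: [0.498, 0.3366, 0.2682]
ee_rot: [-0.001, 0.144, 0.99, -0.0]
contact_force: [0.3, 0.0, -1.0]
width: 0.0297
gripper_force: 35.0
```

apply_moves(deltas=[25,0,0,0,-5,25,0,0,0,-5,25,0,0,0,-5])

```text
clock: 16.08
position: [0.499, 0.3347, 0.2683]
ee_rot: [-0.0, 0.105, 0.994, -0.001]
contact_force: [0.6, -0.2, -1.6]
width: 0.0295
gripper_force: 35.1
```

```bash
python3 - <<'E'
from h import *
go(.50,.335,.27,81)
im=get_image("wrist");save(im,"w4.png")
for q,z in(("rack",0),("cooled_mid",.1)):
    for r in place_of(q,im)[:2]: print(q,np.round(r["point"]),r["score"],at_z(im,r["point"],z).round(4))
E
```

```text
shift [-0.9  0.5 -1.7] turn -3.1 alt 176.9 | pos [0.499  0.3347 0.2683] yaw 77.9 q6 -50.7 w 0.0295 F [ 0.6 -0.2 -1.6] M [ 0.04 -0.01 -0.04] t 16.0833
rack [294. 196.] 0.6 [0.5262 0.3413 0.    ]
```

View pics/w4.png

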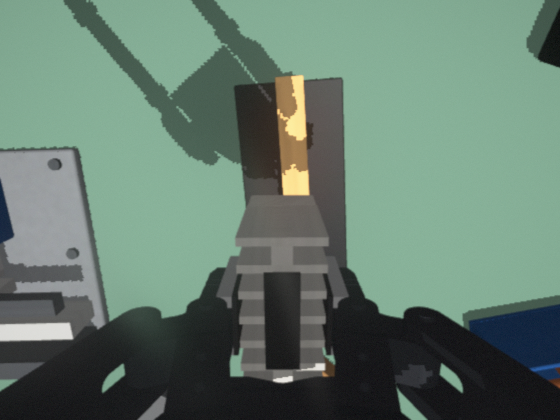

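The rail's −x end is at (276–303,76) px and runs to (284–309,195). The held sink hides the rest.

```bash
python3 - <<'E'
from h import *
im=get_image("wrist")
f=im["frame"].astype(int)
pts=[]
for v in (84,100,120,140,160,180,190):
    row=f[v]; m=np.where((row[:,0]-row[:,2]>45)&(row[:,0]>110))[0]; m=m[(m>255)&(m<330)]
    print(v,m.min(),m.max(),at_z(im,(m.min(),v),.07)[:2].round(4),at_z(im,(m.max()+1,v),.07)[:2].round(4))
for n,p in(("baseL",((236,88),(250,200))),("baseR",((342,80),(346,260)))):
    a,b=at_z(im,p[0],.008),at_z(im,p[1],.008);d=b-a;print(n,a.round(4),b.round(4),np.degrees(np.arctan2(d[1],d[0])))
print(at_z(im,(289,76),.07))
E
```

```text
84 276 304 [0.4118 0.3466] [0.417  0.3706]
100 277 305 [0.4246 0.3447] [0.4299 0.3689]
120 278 306 [0.441 0.342] [0.4463 0.3666]
140 280 306 [0.4581 0.3401] [0.4631 0.3633]
160 281 307 [0.4755 0.3372] [0.4805 0.3608]
180 282 309 [0.4934 0.3343] [0.4987 0.3591]
190 283 309 [0.5026 0.3332] [0.5078 0.3573]
baseL [0.4033 0.3061 0.008 ] [0.5196 0.2927 0.008 ] -6.589562035508061
baseR [0.4183 0.4119 0.008 ] [0.6119 0.3839 0.008 ] -8.212855904167562
[0.40792998 0.35867748 0.07      ]
```

```bash
python3 - <<'E'
from h import *
go(.505,.3452,.125,81.7)
E
```

```text
shift [ -3.   12.2 143.9] turn -3.8 alt 176.2 | pos [0.4996 0.3339 0.2689] yaw 77.9 q6 -50.7 w 0.0292 F [-0.1 -0.7 -0.5] M [-0.01  0.   -0.02] t 16.2833
```

apply_moves(deltas=[25,-3,12,0,-4,25,-3,12,0,-4,25,-3,12,35,-4,25,-3,12,70,-4,25,-3,12,100,-4,25,-3,12,125,-4,25,-3,12,140,-4,25,-3,12,144,-4,25,-3,12,144,-4,25,-3,12,144,-4])

```text
clock: 17.12
position: [0.5055, 0.3458, 0.126]
ee_rot: [0.001, 0.07, 0.998, 0.0]
contact_force: [0.2, 0.9, -0.7]
width: 0.0296
gripper_force: 35.2
```

```bash
python3 - <<'E'
from h import *
go(.505,.3452,.114,81.7)
im=get_image("scene");save(im,"s3.png",4,(390,180,530,310))
E
```

```text
shift [ 0.4 -0.7 12. ] turn 0.2 alt -179.8 | pos [0.5055 0.3458 0.126 ] yaw 81.9 q6 -54.1 w 0.0296 F [ 0.2  0.9 -0.7] M [ 0.02 -0.01 -0.05] t 17.1167
```

View pics/s3.png

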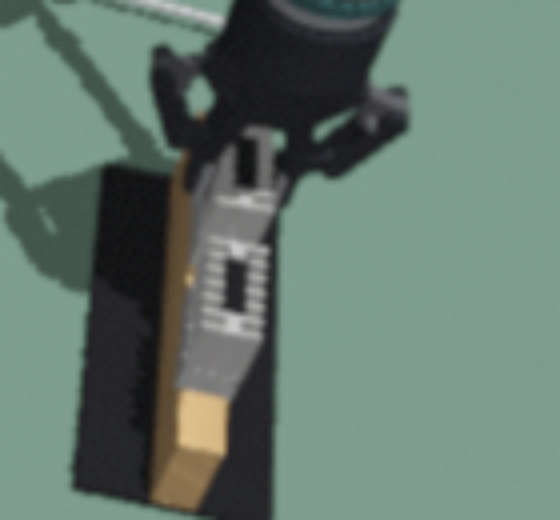

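The held sink at (240,170) is lined up behind the standing one at (237,285), with a gap between them. I'll lower it the last centimetre.

apply_moves(deltas=[25,0,0,4,0,25,0,0,8,0,25,0,0,11,0,25,0,0,12,0,25,0,0,12,0])

```text
clock: 17.58
position: [0.505, 0.346, 0.1139]
ee_rot: [0.001, 0.07, 0.998, 0.0]
contact_force: [-0.7, -1.3, 2.0]
width: 0.0298
gripper_force: 35.6
```

```bash
python3 - <<'E'
from h import *
go(.505,.3452,.114,81.7)
E
```

```text
shift [-0.2 -0.8 -0.1] turn 0.3 alt -179.7 | pos [0.505  0.346  0.1139] yaw 82.0 q6 -54.1 w 0.0298 F [-0.7 -1.3  2. ] M [-0.1   0.17  0.02] t 17.5833
```

apply_moves(deltas=[25,0,0,1,0,25,0,0,1,0,34,0,0,1,0,40,0,0,1,0,50,0,0,1,0,60,0,0,1,0,60,0,0,0,0,60,0,0,-15,0,60,0,0,-50,0,60,0,0,-90,0,60,0,0,-130,0,60,0,0,-160,0])

```text
clock: 18.58
position: [0.5052, 0.3462, 0.2765]
ee_rot: [0.001, 0.07, 0.998, 0.001]
contact_force: [1.7, 0.0, 0.4]
width: 0.0597
gripper_force: 0.0
```

```bash
python3 - <<'E'
from h import *
im=get_image("wrist");save(im,"w5.png")
go(.535,-.25,.30,-10)
im=get_image("top")
for r in place_of("sink_a_mid",im)[:5]: print(np.round(r["point"]),r["score"],at_z(im,r["point"],.03).round(4))
E
```

```text
shift [-110.3 -587.8  -21. ] turn -88.0 alt 92.0 | pos [0.5077 0.3476 0.2827] yaw 82.0 q6 -54.1 w 0.0601 F [2.8 1.6 4.4] M [ 0.05 -0.07 -0.  ] t 18.6333
[372. 168.] 0.84 [ 0.6151 -0.3362  0.03  ]
```

View pics/w5.png

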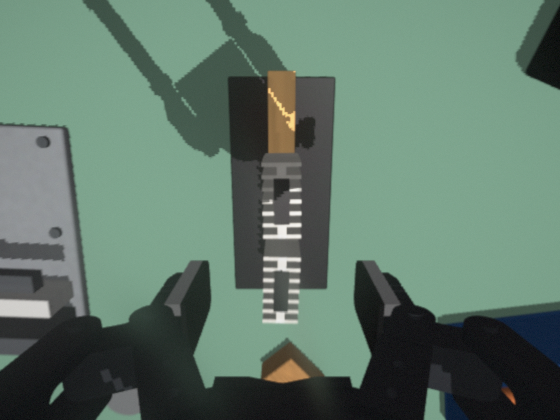

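Both thin sinks stand on the rail, at (282,200) and (281,285) px. Next I go to the mat.

apply_moves(deltas=[75,0,-20,-30,7,75,-7,-56,-70,14,75,-14,-92,-70,21,75,-21,-128,-70,28,75,-28,-164,-70,35,75,-35,-200,-70,42,75,-42,-236,-70,49,75,-49,-272,-70,56,75,-56,-308,-70,63,75,-63,-344,-70,70,75,-70,-380,-70,77,75,-76,-416,-70,84])

```text
clock: 19.73
position: [0.5213, -0.0782, 0.3411]
ee_rot: [-0.001, 0.721, 0.693, -0.001]
contact_force: [0.5, 0.3, -0.0]
width: 0.0751
gripper_force: 0.0
```

```bash
python3 - <<'E'
from h import *
go(.535,-.28,.35,-10,False)
E
```

```text
shift [-201.    21.9   -9.1] turn 7.7 alt -172.3 | pos [ 0.5213 -0.0782  0.3411] yaw -2.3 q6 -13.8 w 0.0751 F [ 0.5  0.3 -0. ] M [ 0.05 -0.01 -0.06] t 19.7333
```

apply_moves(deltas=[75,-40,5,-9,0,75,-80,10,-9,0,75,-120,15,-9,0,75,-160,20,-9,0,75,-200,22,-9,0,75,-200,22,-9,0,75,-200,22,-9,0,75,-200,22,-9,0])

```text
clock: 20.4
position: [0.5367, -0.2768, 0.3503]
ee_rot: [-0.002, 0.719, 0.694, -0.0]
contact_force: [-0.2, 0.4, 0.6]
width: 0.075
gripper_force: 0.0
```

```bash
python3 - <<'E'
from h import *
go(.535,-.28,.35,-10,False)
im=get_image("wrist");save(im,"w6.png")
for r in place_of("sink_a_mid",im)[:4]: print(np.round(r["point"]),r["score"],at_z(im,r["point"],.03).round(4))
E
```

```text
shift [-3.2 -1.6  0.3] turn 8.0 alt -172.0 | pos [ 0.5367 -0.2768  0.3503] yaw -2.0 q6 -31.9 w 0.075 F [-0.2  0.4  0.6] M [ 0.02  0.02 -0.01] t 20.4
[332. 203.] 0.79 [ 0.5979 -0.3267  0.03  ]
```

View pics/w6.png

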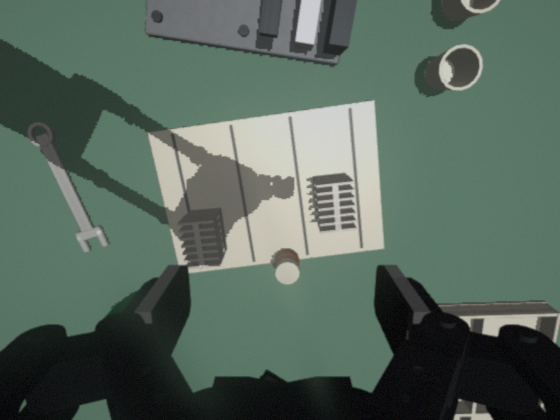

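Two plain sinks stand on the mat, their tops at about (336,204) and (205,238) px, with the bottle at (287,268). I hover over the right one and refine its position by segmentation.

apply_moves(deltas=[75,-20,20,40,0,75,-40,40,80,0,75,-49,61,110,0,75,-49,61,110,0,75,-49,61,110,0,75,-49,61,110,0])

```text
clock: 21.0
position: [0.5964, -0.3269, 0.2424]
ee_rot: [-0.001, 0.719, 0.695, -0.0]
contact_force: [-0.8, -0.1, 0.7]
width: 0.0749
gripper_force: 0.0
```

```bash
cat >> h.py <<'E'
def seg(im,guess,zt=.06):
    "dark blob round the guessed top centre; score model: project sink box, fit by IoU"
    f=im["frame"];hsv=cv2.cvtColor(f,cv2.COLOR_RGB2HSV)
    return hsv
def corners(x,y,yaw,z0,z1,t=.044,l=.06):
    c,s=np.cos(np.radians(yaw)),np.sin(np.radians(yaw))
    return np.array([[x+c*a-s*b,y+s*a+c*b,z] for z in(z0,z1) for a in(-t/2,t/2) for b in(-l/2,l/2)])
def draw(im,x,y,yaw,z0,z1,**k):
    p=np.array([proj(im,P) for P in corners(x,y,yaw,z0,z1,**k)]);return cv2.convexHull(p.astype(np.float32))
E
python3 - <<'E'
from h import *
go(.60,-.33,.24,-2)
im=get_image("wrist");
for r in place_of("sink_a_mid",im)[:2]: print(np.round(r["point"]),r["score"],at_z(im,r["point"],.03).round(4))
np.save("w7.npy",im["frame"])
for P in((.6,-.33,.06),(.6,-.33,0)):print(proj(im,P))
c=proj(im,(.6,-.33,.06)).astype(int)
a,b=max(0,c[0]-130),max(0,c[1]-100)
save(im,"w7.png",3,(a,b,a+260,min(420,b+200)));print(a,b)
E
```

```text
shift [-3.   3.7  2.4] turn 0.1 alt -179.9 | pos [ 0.5964 -0.3269  0.2424] yaw -1.9 q6 -32.7 w 0.0749 F [-0.8 -0.1  0.7] M [-0.01 -0.03  0.  ] t 21.0
[283. 184.] 0.65 [ 0.5968 -0.3285  0.03  ]
[286.58056517 192.98682785]
[285.92116215 179.76301243]
156 92
```

View pics/w7.png

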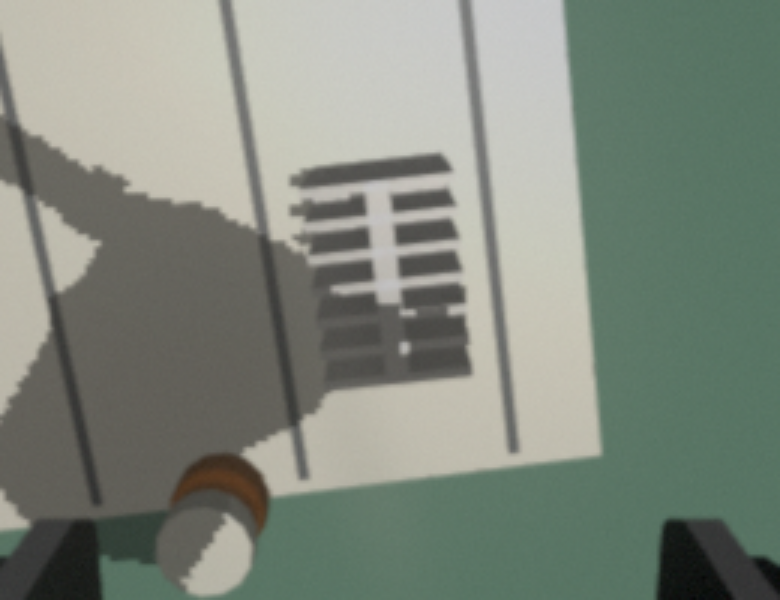

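In the crop (3×, offset 156,92) the top face's corners are (303,187), (452,172), (326,388) and (470,376). The bottle cap is at (205,545).

```bash
python3 - <<'E'
from h import *
im=get_image("wrist")
C=[at_z(im,(156+u/3,92+v/3),.06) for u,v in((303,187),(452,172),(326,388),(470,376))]
for c in C: print(c.round(4))
c=sum(C)/4
y1=C[1]-C[0];y2=C[3]-C[2];l=C[0]-C[2]+C[1]-C[3]
print(c, np.degrees(np.arctan2(y1[1],y1[0])),np.degrees(np.arctan2(y2[1],y2[0])),np.degrees(np.arctan2(l[1],l[0]))-90,at_z(im,(156+205/3,92+545/3),.07))
go(c[0],c[1],.044,3)
E
```

```text
[ 0.5769 -0.2972  0.06  ]
[ 0.6192 -0.2944  0.06  ]
[ 0.5806 -0.3571  0.06  ]
[ 0.6236 -0.3549  0.06  ]
[ 0.6000804  -0.32587951  0.06      ] 3.7621902674146073 3.004744969776263 3.8812587725078345 [ 0.54239797 -0.40229963  0.07      ]
shift [  2.5   2.6 201.3] turn -4.9 alt 175.1 | pos [ 0.5967 -0.3278  0.2453] yaw -1.9 q6 -32.7 w 0.0751 F [-1.   1.1  0.5] M [ 0.02 -0.01 -0.01] t 21.15
```

apply_moves(deltas=[75,2,3,40,-5,75,2,3,80,-5,75,2,3,120,-5,75,2,3,155,-5,75,2,3,180,-5,75,2,3,195,-5,75,2,3,200,-5,75,2,3,200,-5,60,2,3,200,-5,50,2,3,200,-5,40,2,3,200,-5,40,2,3,200,-5], squeeze=35)

```text
clock: 22.15
position: [0.6006, -0.3273, 0.0448]
ee_rot: [0.002, 0.688, 0.726, 0.0]
contact_force: [-0.8, -0.0, 6.7]
width: 0.0431
gripper_force: 37.1
```

apply_moves(deltas=[40,0,0,0,0,40,0,0,0,0,40,0,0,-10,0,40,0,0,-30,0,40,0,0,-60,0,40,0,0,-90,0,40,0,0,-120,0,40,0,0,-160,0,40,0,0,-160,0,40,0,0,-160,0])

```text
clock: 22.98
position: [0.6008, -0.3273, 0.2063]
ee_rot: [0.004, 0.688, 0.725, 0.001]
contact_force: [0.3, 0.6, -3.4]
width: 0.0436
gripper_force: 36.2
```

```bash
python3 - <<'E'
from h import *
a=np.radians(-10.7);ex=np.array([np.cos(a),np.sin(a)]);ey=np.array([-np.sin(a),np.cos(a)])
p=np.array([.583,-.031])-.001*ex-.045*ey;print(p)
go(p[0],p[1],.20,-10.7)
E
```

```text
[ 0.57366239 -0.07503191]
shift [253.4 -13.9   5.1] turn 13.7 alt -166.3 | pos [ 0.6008 -0.3273  0.2063] yaw 3.0 q6 -37.4 w 0.0436 F [ 0.3  0.6 -3.4] M [0.02 0.07 0.04] t 22.9833
```

apply_moves(deltas=[40,30,-2,0,3,40,65,-4,0,6,40,100,-6,0,9,40,135,-8,0,12,40,170,-10,0,14,40,205,-12,0,14,40,235,-13,0,14,40,254,-13,0,14,40,254,-13,0,14,40,254,-13,0,14,40,254,-13,0,14])

```text
clock: 23.9
position: [0.5728, -0.074, 0.2013]
ee_rot: [-0.0, 0.771, 0.636, -0.001]
contact_force: [-0.3, -0.4, -1.8]
width: 0.0436
gripper_force: 36.2
```

```bash
python3 - <<'E'
from h import *
go(.5745,-.0738,.13,-10.7)
E
```

```text
shift [ 0.5  1.8 71.3] turn -0.3 alt 179.7 | pos [ 0.5728 -0.074   0.2013] yaw -11.0 q6 -3.2 w 0.0436 F [-0.3 -0.4 -1.8] M [-0.05 -0.01  0.  ] t 23.9
```

apply_moves(deltas=[40,0,2,30,0,40,0,2,55,0,40,0,2,68,0,40,0,2,70,0,40,0,2,70,0,40,0,2,70,0])

```text
clock: 24.4
position: [0.5759, -0.075, 0.1326]
ee_rot: [0.001, 0.772, 0.636, 0.0]
contact_force: [-0.1, -0.2, -1.7]
width: 0.0435
gripper_force: 36.1
```

```bash
python3 - <<'E'
from h import *
go(.5745,-.0738,.1075,-10.7)
im=get_image("scene");save(im,"s4.png",4,(210,180,360,310))
E
```

```text
shift [ 0.9 -1.6 25.1] turn -0.4 alt 179.6 | pos [ 0.5759 -0.075   0.1326] yaw -11.1 q6 -3.2 w 0.0435 F [-0.1 -0.2 -1.7] M [-0.02 -0.01  0.03] t 24.4
```

View pics/s4.png

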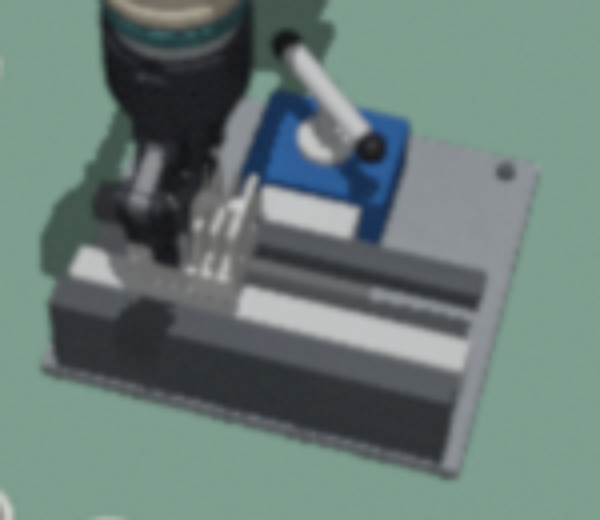

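The held sink is over the gap, at about (210,270) in the crop. I lower it, watching the force.

apply_moves(deltas=[40,1,-1,6,0,40,1,-1,13,0,40,1,-1,20,0,40,1,-1,25,0,40,1,-1,25,0,40,1,-1,25,0])

```text
clock: 24.95
position: [0.574, -0.0726, 0.1065]
ee_rot: [-0.0, 0.772, 0.636, -0.0]
contact_force: [0.7, -0.3, -1.3]
width: 0.0435
gripper_force: 36.1
```

apply_moves(deltas=[40,0,0,1,0,40,0,0,2,0,40,0,0,3,0,40,0,0,3,0])

```text
clock: 25.28
position: [0.5747, -0.0727, 0.1048]
ee_rot: [0.0, 0.772, 0.636, 0.0]
contact_force: [-0.3, 0.2, 1.6]
width: 0.0434
gripper_force: 36.5
```

```bash
python3 - <<'E'
from h import *
go(.5745,-.0738,.1048,-10.7)
E
```

```text
shift [-1.1  0.   0. ] turn -0.3 alt 179.7 | pos [ 0.5747 -0.0727  0.1048] yaw -11.0 q6 -3.1 w 0.0434 F [-0.3  0.2  1.6] M [ 0.04  0.13 -0.02] t 25.2833
```

apply_moves(deltas=[40,0,0,1,0,47,0,0,1,0,54,0,0,1,0,62,0,0,1,0,70,0,0,1,0,70,0,0,0,0,70,0,0,-15,0,70,0,0,-50,0,70,0,0,-90,0,70,0,0,-130,0,70,0,0,-165,0,70,0,0,-165,0])

```text
clock: 26.28
position: [0.5781, -0.0736, 0.2774]
ee_rot: [0.006, 0.772, 0.636, 0.005]
contact_force: [0.5, -0.3, 1.0]
width: 0.0699
gripper_force: 0.0
```

```bash
python3 - <<'E'
from h import *
im=get_image("top")
for r in place_of("sink_a_mid",im)[:5]: print(np.round(r["point"]),r["score"],at_z(im,r["point"],.03).round(4),at_z(im,r["point"],.09).round(4))
for p in((368.7,174),(375.8,220)): print(at_z(im,p,.05))
go(.46,-.31,.27,0)
im=get_image("wrist");np.save("w8.npy",im["frame"])
for r in place_of("sink_a_mid",im)[:5]: print(np.round(r["point"]),r["score"],at_z(im,r["point"],.09).round(4))
E
```

```text
[292. 172.] 0.45 [ 0.5989 -0.0769  0.03  ] [ 0.5862 -0.0762  0.09  ]
[ 0.59251245 -0.32086754  0.05      ]
[ 0.44487914 -0.34209371  0.05      ]
shift [-254.7  -67.8    0.8] turn -11.0 alt 169.0 | pos [ 0.5751 -0.0729  0.271 ] yaw -11.0 q6 -3.1 w 0.0696 F [ 0.9  0.  -0.8] M [-0.04  0.02  0.02] t 26.3833
[283. 189.] 0.68 [ 0.5765 -0.0724  0.09  ]
```

apply_moves(deltas=[75,-35,-9,0,-3,75,-70,-18,0,-6,75,-105,-27,0,-9,75,-140,-36,0,-12,75,-175,-45,0,-14,75,-210,-54,0,-14,75,-245,-63,0,-14,75,-281,-73,0,-14,75,-281,-73,0,-14,75,-281,-73,0,-14,75,-281,-73,0,-14])

```text
clock: 27.4
position: [0.4486, -0.3339, 0.2674]
ee_rot: [-0.002, 0.689, 0.725, 0.0]
contact_force: [0.4, -1.0, 0.4]
width: 0.075
gripper_force: 0.0
```

```bash
python3 - <<'E'
from h import *
im=get_image("wrist")
for r in place_of("sink_a_mid",im)[:5]: print(np.round(r["point"]),r["score"],at_z(im,r["point"],.03).round(4))
go(.45,-.335,.27,3)
c=proj(im,(.45,-.335,.06)).astype(int);a,b=max(0,c[0]-130),max(0,c[1]-110);print(a,b)
save(im,"w9.png",3,(a,b,a+260,min(420,b+200)))
E
```

```text
shift [-1.8  0.6 -1.8] turn 0.1 alt -179.9 | pos [ 0.4493 -0.3333  0.2682] yaw 3.1 q6 -46.8 w 0.0747 F [ 0.5 -0.2  0.7] M [-0.08  0.   -0.06] t 27.5
154 75
```

View pics/w9.png

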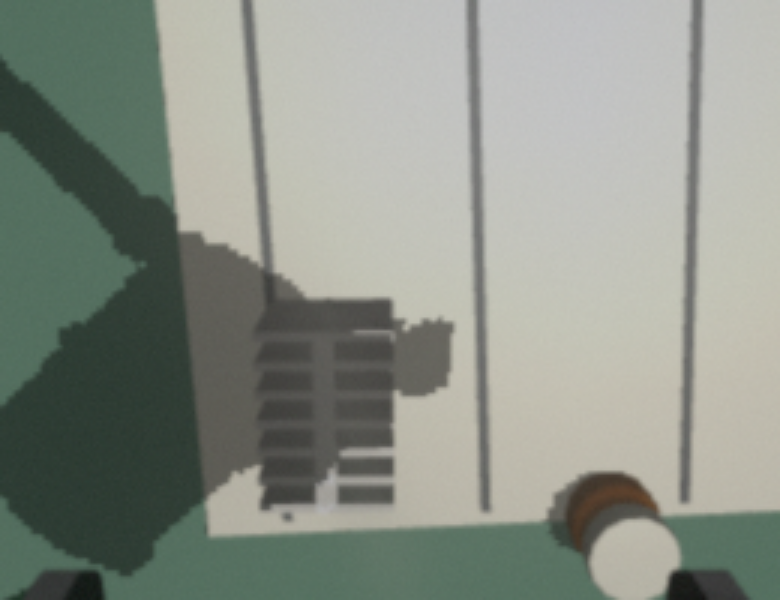

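In the crop (3×, offset 154,75) the top face has corners of about (256,331), (394,331), (262,510) and (395,509). The bottle is at (630,555), clear of it.

```bash
python3 - <<'E'
from h import *
im=get_image("wrist")
C=[at_z(im,(154+u/3,75+v/3),.06) for u,v in((256,331),(394,331),(262,511),(395,510))]
for c in C: print(c.round(4))
c=sum(C)/4;y=C[1]-C[0]+C[3]-C[2];l=C[0]-C[2]+C[1]-C[3]
print(np.degrees(np.arctan2(y[1],y[0])),np.degrees(np.arctan2(l[1],l[0]))-90,at_z(im,(154+630/3,75+555/3),.07))
go(c[0]+.0005,c[1],.044,3);print(c)
E
```

```text
[ 0.4091 -0.3367  0.06  ]
[ 0.4521 -0.3344  0.06  ]
[ 0.4124 -0.3967  0.06  ]
[ 0.4558 -0.394   0.06  ]
3.3226261963461936 3.326071388271245 [ 0.53170083 -0.4014292   0.07      ]
shift [-31.6 -18.3 224.5] turn 0.1 alt -179.9 | pos [ 0.4495 -0.3332  0.2685] yaw 3.1 q6 -46.8 w 0.075 F [ 0.4  0.1 -0.6] M [0.03 0.01 0.03] t 27.55
[ 0.43235678 -0.36544939  0.06      ]
```

apply_moves(deltas=[75,-32,-18,20,0,75,-32,-18,60,0,75,-32,-18,100,0,75,-32,-18,140,0,75,-32,-18,175,0,75,-32,-18,205,0,75,-32,-18,220,0,75,-32,-18,224,0,75,-32,-18,224,0,60,-32,-18,224,0,45,-32,-18,224,0,40,-32,-18,224,0], squeeze=35)

```text
clock: 28.55
position: [0.4337, -0.3683, 0.0471]
ee_rot: [0.002, 0.688, 0.726, -0.0]
contact_force: [-0.1, 0.1, -1.7]
width: 0.0433
gripper_force: 36.6
```

apply_moves(deltas=[40,0,0,0,0,40,0,0,0,0,40,0,0,0,0])

```text
clock: 28.8
position: [0.4337, -0.3684, 0.047]
ee_rot: [0.002, 0.688, 0.725, -0.0]
contact_force: [0.2, -0.1, 5.9]
width: 0.0434
gripper_force: 37.6
```

apply_moves(deltas=[40,0,0,-10,0,40,0,0,-30,0,40,0,0,-60,0,40,0,0,-90,0,40,0,0,-120,0,40,0,0,-160,0,40,0,0,-180,0,40,0,0,-180,0,40,0,0,-180,0])

```text
clock: 29.55
position: [0.433, -0.3678, 0.2268]
ee_rot: [0.002, 0.688, 0.725, -0.0]
contact_force: [0.2, 1.2, -2.0]
width: 0.0435
gripper_force: 36.8
```

```bash
python3 - <<'E'
from h import *
a=np.radians(-10.9);ex=np.array([np.cos(a),np.sin(a)]);ey=np.array([-np.sin(a),np.cos(a)])
p=np.array([.5848,-.030])-.002*ex+.045*ey;print(p)
go(p[0],p[1],.225,-10.9)
E
```

```text
[0.59134538 0.01456633]
shift [373.6 178.1   1.2] turn 13.9 alt -166.1 | pos [ 0.433  -0.3678  0.2268] yaw 3.0 q6 -50.4 w 0.0435 F [ 0.2  1.2 -2. ] M [ 0.02  0.02 -0.01] t 29.55
```

apply_moves(deltas=[40,34,16,0,2,40,68,32,0,4,40,102,49,0,6,40,136,65,0,8,40,170,81,0,10,40,204,97,0,12,40,238,113,0,14,40,272,130,0,14,40,306,146,0,14,40,340,162,0,14,40,374,178,0,14,40,374,178,0,14])

```text
clock: 30.55
position: [0.5917, 0.0221, 0.2225]
ee_rot: [-0.003, 0.77, 0.638, 0.001]
contact_force: [0.0, -0.2, -2.2]
width: 0.0434
gripper_force: 36.6
```

apply_moves(deltas=[40,0,0,0,0,40,0,0,0,0,40,0,0,0,0])

```text
clock: 30.8
position: [0.5898, 0.0144, 0.2238]
ee_rot: [-0.001, 0.772, 0.636, -0.001]
contact_force: [0.0, -1.0, -1.8]
width: 0.0434
gripper_force: 36.7
```

```bash
python3 - <<'E'
from h import *
go(.5913,.0146,.135,-10.9)
E
```

```text
shift [ 0.6  1.6 88.8] turn -0.1 alt 179.9 | pos [0.5898 0.0144 0.2238] yaw -11.0 q6 5.7 w 0.0434 F [ 0.  -1.  -1.8] M [ 0.01 -0.06 -0.04] t 30.8
```

apply_moves(deltas=[40,0,1,30,0,40,0,1,60,0,40,0,1,82,0,40,0,1,88,0,40,0,1,88,0,40,0,1,94,0,40,0,1,101,0,40,0,1,108,0,40,0,1,113,0,40,0,1,114,0,40,0,1,114,0])

```text
clock: 31.72
position: [0.5917, 0.0152, 0.1108]
ee_rot: [-0.0, 0.772, 0.636, -0.0]
contact_force: [-0.6, -0.5, -0.8]
width: 0.0433
gripper_force: 36.6
```

```bash
python3 - <<'E'
from h import *
go(.5913,.0146,.107,-10.9)
E
```

```text
shift [-0.6 -0.3  3.8] turn -0.1 alt 179.9 | pos [0.5917 0.0152 0.1108] yaw -11.0 q6 5.7 w 0.0433 F [-0.6 -0.5 -0.8] M [-0.03  0.01 -0.02] t 31.7167
```

apply_moves(deltas=[40,0,0,1,0,40,0,0,2,0,40,0,0,3,0,40,0,0,4,0,40,0,0,4,0])

```text
clock: 32.13
position: [0.592, 0.0151, 0.1071]
ee_rot: [0.0, 0.772, 0.636, 0.0]
contact_force: [-0.3, -0.5, -2.3]
width: 0.0433
gripper_force: 36.7
```

```bash
python3 - <<'E'
from h import *
go(.5913,.0146,.107,-10.9)
E
```

```text
shift [-0.6 -0.6  0.1] turn -0.1 alt 179.9 | pos [0.592  0.0151 0.1071] yaw -11.0 q6 5.7 w 0.0433 F [-0.3 -0.5 -2.3] M [-0.03 -0.04 -0.  ] t 32.1333
```

Not yet in contact; I lower it a little more.

apply_moves(deltas=[40,0,0,1,0,40,0,0,1,0,40,0,0,2,0,40,0,0,2,0])

```text
clock: 32.47
position: [0.592, 0.0152, 0.107]
ee_rot: [0.0, 0.772, 0.636, 0.0]
contact_force: [-3.8, 2.0, 9.7]
width: 0.0432
gripper_force: 38.0
```

```bash
python3 - <<'E'
from h import *
go(.5913,.0146,.107,-10.9)
E
```

```text
shift [-0.7 -0.6 -0. ] turn -0.1 alt 179.9 | pos [0.592  0.0152 0.107 ] yaw -11.0 q6 5.7 w 0.0432 F [-3.8  2.   9.7] M [0.01 0.62 0.04] t 32.4667
```

apply_moves(deltas=[40,0,0,-1,0,47,0,0,-1,0,54,0,0,-1,0,62,0,0,-1,0,70,0,0,-1,0,70,0,0,-1,0,70,0,0,-15,0,70,0,0,-50,0,70,0,0,-90,0,70,0,0,-130,0,70,0,0,-165,0,70,0,0,-165,0])

```text
clock: 33.47
position: [0.5958, 0.0148, 0.2784]
ee_rot: [0.005, 0.772, 0.636, 0.005]
contact_force: [0.8, -0.3, 1.4]
width: 0.0703
gripper_force: 0.0
```

```bash
python3 - <<'E'
from h import *
im=get_image("wrist")
for r in place_of("sink_a_mid",im)[:5]: print(np.round(r["point"]),r["score"],at_z(im,r["point"],.09).round(4))
im=get_image("scene")
for r in place_of("sink_a_mid",im)[:5]: print(np.round(r["point"]),r["score"],at_z(im,r["point"],.09).round(4))
for q in ("jaw",):
    for r in place_of(q,im)[:1]: print(q,at_z(im,r["point"],.07))
go(.462,-.006,.27,127,False)
im=get_image("top")
for r in place_of("sink_a_mid",im)[:5]: print(np.round(r["point"]),r["score"],at_z(im,r["point"],.03).round(4))
E
```

```text
[274. 281.] 0.88 [ 0.574  -0.0723  0.09  ]
[257. 244.] 0.95 [ 0.5756 -0.0738  0.09  ]
jaw [ 0.54545544 -0.01968706  0.07      ]
shift [ -45.4 -122.5   -1.3] turn -138.0 alt 42.0 | pos [0.5909 0.0152 0.2682] yaw -11.0 q6 5.7 w 0.0698 F [0.7 0.6 0.3] M [0.02 0.01 0.03] t 33.7167
[293. 170.] 0.53 [ 0.6062 -0.0797  0.03  ]
```

apply_moves(deltas=[70,-15,-35,-2,-7,70,-30,-70,-2,-14,70,-40,-105,-2,-21,70,-45,-122,-2,-28,70,-45,-122,-2,-35,70,-45,-122,-2,-42,70,-45,-122,-2,-49,70,-45,-122,-2,-56,70,-45,-122,-2,-63,70,-45,-122,-2,-70,70,-45,-122,-2,-77,70,-45,-122,-2,-84])

```text
clock: 34.82
position: [0.463, -0.0057, 0.2709]
ee_rot: [-0.001, 0.145, 0.989, -0.0]
contact_force: [-0.4, 0.5, 0.3]
width: 0.0699
gripper_force: 0.0
```

apply_moves(deltas=[70,0,0,0,-7,70,0,0,0,-14,70,0,0,0,-21,70,0,0,0,-28,70,0,0,0,-35,70,0,0,0,-42,70,0,0,0,-49,70,0,0,0,-54,70,0,0,0,-54,70,0,0,0,-54])

```text
clock: 35.65
position: [0.4632, -0.0058, 0.2713]
ee_rot: [-0.001, -0.316, 0.949, 0.0]
contact_force: [0.8, -0.2, 0.5]
width: 0.0699
gripper_force: 0.0
```

```bash
python3 - <<'E'
from h import *
go(.462,-.006,.1035,127.2,False)
im=get_image("scene");g=cv2.cvtColor(im["frame"],cv2.COLOR_RGB2GRAY)
a=proj(im,(.5745,-.0738,.09)).astype(int);b=proj(im,(.592,.015,.09)).astype(int);print(a,b)
t=g[a[1]-16:a[1]+17,a[0]-15:a[0]+16]
r=cv2.matchTemplate(g,t,cv2.TM_CCOEFF_NORMED)
w=r[b[1]-16-12:b[1]-16+13,b[0]-15-15:b[0]-15+16];i=np.unravel_index(w.argmax(),w.shape);print(w.max(),i[0]-12,i[1]-15)
im=get_image("wrist")
for r in place_of("handle",im)[:1]: print(at_z(im,r["point"],.104),r["score"])
E
```

```text
shift [  0.9   0.3 167.8] turn -0.3 alt 179.7 | pos [ 0.4632 -0.0058  0.2713] yaw 126.9 q6 -136.2 w 0.0699 F [ 0.8 -0.2  0.5] M [-0.05 -0.04 -0.04] t 35.65
[256 244] [295 254]
0.8859353 0 0
[ 0.46201186 -0.00677347  0.104     ] 0.63
```

Both sinks are upright in the vise: template correlation is 0.89, right at the expected spot. I now grip the handle.

apply_moves(deltas=[60,1,0,40,0,60,1,0,80,0,60,1,0,115,0,60,1,0,145,0,60,1,0,167,0,60,1,0,167,0,10,1,0,167,0,10,1,0,167,0,10,1,0,167,0,10,1,0,167,0,10,1,0,167,0,10,1,0,167,0], squeeze=60)

```text
clock: 36.8
position: [0.4632, -0.0054, 0.107]
ee_rot: [0.001, -0.317, 0.948, 0.001]
contact_force: [-1.5, 3.8, 5.9]
width: 0.0128
gripper_force: 59.3
```

apply_moves(deltas=[10,0,0,0,0,10,0,0,0,5,10,0,0,0,10,10,0,0,0,16,10,0,0,0,22,10,0,0,0,28,10,0,0,0,34,10,0,0,0,40,10,0,0,0,46,10,0,0,0,52,10,0,0,0,58,10,0,0,0,64])

```text
clock: 37.8
position: [0.4634, -0.007, 0.107]
ee_rot: [0.001, 0.235, 0.972, -0.001]
contact_force: [-1.5, -2.6, 5.2]
width: 0.0129
gripper_force: 59.3
```

```bash
python3 - <<'E'
from h import *
go(.462,-.006,.1035,127.2,False)
E
```

```text
shift [1.7 0.3 3.5] turn -64.4 alt 115.6 | pos [ 0.4634 -0.007   0.107 ] yaw 62.8 q6 -72.2 w 0.0129 F [-1.5 -2.6  5.2] M [-0.19  0.3   0.31] t 37.8
```

apply_moves(deltas=[10,0,0,0,6,10,0,0,0,12,10,0,0,0,18,10,0,0,0,24,10,0,0,0,30,10,0,0,0,36,10,0,0,0,42,10,0,0,0,48,10,0,0,0,54,10,0,0,0,60,10,0,0,0,66])

```text
clock: 38.72
position: [0.4619, -0.0079, 0.107]
ee_rot: [0.001, 0.726, 0.688, -0.001]
contact_force: [-5.1, -4.2, 7.5]
width: 0.0126
gripper_force: 59.7
```

```bash
python3 -c "
from h import *
go(.462,-.006,.1035,127.2,False)"
```

```text
shift [ 1.9 -0.   3.5] turn -130.3 alt 49.7 | pos [ 0.4619 -0.0079  0.107 ] yaw -3.1 q6 -6.2 w 0.0126 F [-5.1 -4.2  7.5] M [-0.65  0.78  0.34] t 38.7167
```

apply_moves(deltas=[10,0,0,0,5,10,0,0,0,10,10,0,0,0,15])

```text
clock: 38.97
position: [0.4615, -0.0078, 0.107]
ee_rot: [0.001, 0.809, 0.587, -0.002]
contact_force: [-5.3, -3.6, 9.5]
width: 0.0128
gripper_force: 59.8
```

```bash
python3 -c "
from h import *
go(.462,-.006,.1035,127.2,False)"
```

```text
shift [ 1.9 -0.1  3.5] turn -145.3 alt 34.7 | pos [ 0.4615 -0.0078  0.107 ] yaw -18.1 q6 8.8 w 0.0128 F [-5.3 -3.6  9.5] M [-0.64  0.96  0.37] t 38.9667
```

apply_moves(deltas=[10,0,0,0,5,10,0,0,0,10,10,0,0,0,15])

```text
clock: 39.22
position: [0.4611, -0.0076, 0.107]
ee_rot: [0.001, 0.879, 0.477, -0.002]
contact_force: [-6.3, -2.5, 9.3]
width: 0.0128
gripper_force: 60.0
```

```bash
python3 -c "
from h import *
go(.462,-.006,.1035,127.2,False)"
```

```text
shift [ 1.9 -0.1  3.5] turn -160.3 alt 19.7 | pos [ 0.4611 -0.0076  0.107 ] yaw -33.1 q6 23.8 w 0.0128 F [-6.3 -2.5  9.3] M [-0.51  1.05  0.46] t 39.2167
```

apply_moves(deltas=[10,0,0,0,5,10,0,0,0,10,10,0,0,0,15,10,0,0,0,15])

```text
clock: 39.55
position: [0.4608, -0.0073, 0.107]
ee_rot: [0.001, 0.934, 0.358, -0.002]
contact_force: [-7.2, -2.7, 10.3]
width: 0.0127
gripper_force: 59.9
```

```bash
python3 -c "
from h import *
go(.462,-.006,.1035,127.2,False)"
```

```text
shift [ 1.8 -0.2  3.5] turn -175.2 alt 4.8 | pos [ 0.4608 -0.0073  0.107 ] yaw -48.0 q6 38.7 w 0.0127 F [-7.2 -2.7 10.3] M [-0.54  1.08  0.12] t 39.55
```

apply_moves(deltas=[10,0,0,0,5,10,0,0,0,10,10,0,0,0,10])

```text
clock: 39.8
position: [0.4606, -0.0071, 0.107]
ee_rot: [0.001, 0.961, 0.275, -0.002]
contact_force: [-7.5, -2.8, 10.6]
width: 0.0124
gripper_force: 60.0
```

```bash
python3 -c "
from h import *
go(.462,-.006,.1035,127.2,False)
im=get_image('scene');r=place_of('jaw',im)[0];print(at_z(im,r['point'],.07))"
```

```text
shift [ 1.8 -0.2  3.5] turn 174.8 alt -5.2 | pos [ 0.4606 -0.0071  0.107 ] yaw -58.0 q6 48.7 w 0.0124 F [-7.5 -2.8 10.6] M [-0.41  1.18  0.22] t 39.8
[ 0.55408481 -0.02066849  0.07      ]
```

apply_moves(deltas=[10,0,0,0,5,10,0,0,0,10])

```text
clock: 40.07
position: [0.4605, -0.0069, 0.107]
ee_rot: [0.001, 0.982, 0.19, -0.002]
contact_force: [-7.4, -1.4, 11.2]
width: 0.0131
gripper_force: 60.3
```

```bash
python3 -c "
from h import *
go(.462,-.006,.1035,127.2,False)"
```

```text
shift [ 1.7 -0.3  3.4] turn 164.7 alt -15.3 | pos [ 0.4605 -0.0069  0.107 ] yaw -68.1 q6 58.7 w 0.0131 F [-7.4 -1.4 11.2] M [-0.16  1.18  0.64] t 40.0667
```

apply_moves(deltas=[10,0,0,0,5])

```text
clock: 40.15
position: [0.4605, -0.0068, 0.1069]
ee_rot: [0.001, 0.989, 0.147, -0.002]
contact_force: [-7.2, -1.5, 11.0]
width: 0.0129
gripper_force: 60.4
```

```bash
python3 -c "
from h import *
go(.462,-.006,.1035,127.2,False)
for i in range(2):
  im=get_image('top');r=place_of('jaw',im)[0];print(at_z(im,r['point'],.07))"
```

```text
shift [ 1.7 -0.3  3.4] turn 159.7 alt -20.3 | pos [ 0.4605 -0.0068  0.1069] yaw -73.1 q6 63.7 w 0.0129 F [-7.2 -1.5 11. ] M [-0.14  1.16  0.6 ] t 40.15Traceback (most recent call last):
  File "<string>", line 5, in <module>
    im=get_image('top');r=place_of('jaw',im)[0];print(at_z(im,r['point'],.07))
                          ~~~~~~~~~~~~~~~~~~^^^
IndexError: list index out of range
```

The moment has risen about 0.3 N·m above friction, so the screw is about 1.1 rad past contact. I stop here, release and retreat.

apply_moves(deltas=[10,0,0,0,0,25,0,0,0,0,45,0,0,0,0,60,0,0,0,0,60,0,0,0,0,60,0,0,-30,0,60,0,0,-70,0,60,0,0,-110,0,60,0,0,-150,0,60,0,0,-185,0,60,0,0,-185,0])

```text
clock: 41.17
position: [0.4669, -0.007, 0.2977]
ee_rot: [0.002, 0.989, 0.148, 0.007]
contact_force: [1.0, 0.1, 0.1]
width: 0.0598
gripper_force: 0.0
```

```bash
python3 - <<'E'
from h import *
go(.462,-.006,.1035,127.2,False)
im=get_image("scene")
for q,z in(("jaw",.07),("sink_a_mid",.09),("cooled_mid",.1),("old_mid",.1)):
    for r in place_of(q,im)[:4]: print(q,r["score"],at_z(im,r["point"],z).round(4))
g=cv2.cvtColor(im["frame"],cv2.COLOR_RGB2GRAY)
a=proj(im,(.5745,-.0738,.09)).astype(int)
r=place_of("sink_a_mid",im)
if r: a=np.round(r[0]["point"]).astype(int)
t=g[a[1]-16:a[1]+17,a[0]-15:a[0]+16];R_=cv2.matchTemplate(g,t,cv2.TM_CCOEFF_NORMED)
for k in range(3):
    i=np.unravel_index(R_.argmax(),R_.shape);p=(i[1]+15,i[0]+16);print(p,R_[i].round(2),at_z(im,p,.09).round(4));R_[max(0,i[0]-15):i[0]+15,max(0,i[1]-15):i[1]+15]=-1
E
```

```text
shift [ -7.1  -3.7 194.1] turn 159.8 alt -20.2 | pos [ 0.4669 -0.007   0.2977] yaw -73.0 q6 63.6 w 0.0598 F [1.  0.1 0.1] M [ 0.02 -0.03  0.  ] t 41.1667
jaw 0.63 [ 0.5611 -0.0277  0.07  ]
jaw 0.54 [ 0.4234 -0.0128  0.07  ]
sink_a_mid 0.89 [ 0.5799 -0.0679  0.09  ]
cooled_mid 0.77 [0.5799 0.3398 0.1   ]
old_mid 0.88 [0.5089 0.3429 0.1   ]
(np.int64(259), np.int64(246)) 1.0 [ 0.5791 -0.0682  0.09  ]
(np.int64(298), np.int64(256)) 0.87 [0.5966 0.0201 0.09  ]
(np.int64(297), np.int64(78)) 0.61 [-0.054  -0.0337  0.09  ]
```

```bash
python3 -c "
from rig import *
print(sign_off())"
```

```text
the job is handed in; nothing more can be done
None
```

The job is handed in; sign-off returned no verdict. The thin heat sink stands on the rail beside the other, and both waiting heat sinks (only two were on the mat) stand in one row between the jaws, clamped about 1.1 rad past first contact.

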